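# Square pile of notebooks on the hallway key box

### The job

Someone left the toy car on the biggest notebook: take it off and park it upright on its wheels on the bare shelf top. Then pile the three hardback notebooks flat on top of the key box, biggest at the bottom and smallest on top, each centred on what is below it and squared up, with the notebooks' long sides along the box's long side. Leave the drawer shut and everything else standing where it is.

Things in the scene. Friction and masses are not known exactly. Their poses are not given: they have to be found in the camera images.
- keybox: fixed varnished wooden key box, 130 deep (its x) x 200 wide (its y, the long side) x 70 high, with one drawer whose front, with a small brass knob (sticking out about 40 mm), faces its -x; origin at the centre of its underside
- keybox_top (a point): centre of the flat top face of the key box (70 mm above the shelf); axes as the box: x across its short side, y along its long side, z up
- keybox_drawer0 (a joint): drawer of the key box, m pulled out; 0 is shut
- book_large: biggest hardback notebook, blue cloth boards, 140 long (its x) x 66 wide (y) x 24 thick; lies flat, cover up; origin at the centre of its underside. The toy car stands on it at the start
- book_medium: middle hardback notebook, same look, 118 long (x) x 66 wide (y) x 20 thick; lies flat on the shelf; origin at the centre of its underside
- book_small: smallest hardback notebook, same look, 96 long (x) x 66 wide (y) x 16 thick; lies flat on the shelf; origin at the centre of its underside
- car: white plastic toy saloon car, 90 long (x) x 42 wide (y) x 37 high, wheels do not turn; the straight sides of its body reach from 7 to 23 mm above the ground, the cabin above is 36 wide; origin under its centre at the wheels' foot
- dish: bystander: round stainless coin dish, 110 across, 22 high; origin at the centre of its underside
- jar: bystander: glass jar of marbles with a clip-on steel lid, 72 across, 117 high; origin at the centre of its underside
- clock: bystander: round black alarm clock on a foot, 40 deep (x) x 75 wide (y) x 76 high; origin at the centre of its underside
- doorstop: bystander: black rubber wedge doorstop, 110 long (x, its high end at -x) x 40 wide (y) x 33 high; origin at the centre of its underside
- brush: bystander: shoe brush with wooden back, 150 long (x) x 50 wide (y) x 40 high; origin at the centre of its underside
- torch: bystander: metal torch lying down, 155 long (x, from -85 to +70) x 28 wide (y) x 28 high; origin on its underside
Not all that is in view belongs to the job. Leave any green or orange look-alike of the book_medium alone.

How it is judged (in metres and radians):
At the end, for the whole second after the job is handed in: Notebooks flat on the box, biggest lowest, smallest on top: the lowest centred on the box within 12 mm per axis, each other on the one below within 8 mm; all parallel within 5 degrees. Car upright on the shelf top. All at rest; bystanders moved under 20 mm; drawer open under 20 mm (x of book_large in the frame of keybox_top between -0.012 and 0.012 m and y of book_large in the frame of keybox_top between -0.012 and 0.012 m and z of book_large in the frame of keybox_top between -0.004 and 0.004 m and angle between the x axis of book_large and the y axis of keybox_top, either way round below 0.09 rad and angle between each of book_large, book_medium, book_small's own z axis and vertical below 0.06 rad and linear speed of each of book_large, book_medium, book_small, car below 0.02 m/s and x of book_medium in the frame of book_large between -0.008 and 0.008 m and y of book_medium in the frame of book_large between -0.008 and 0.008 m and z of book_medium in the frame of book_large between 0.02 and 0.028 m and angle between the x axis of book_medium and the x axis of book_large, either way round below 0.09 rad and x of book_small in the frame of book_medium between -0.008 and 0.008 m and y of book_small in the frame of book_medium between -0.008 and 0.008 m and z of book_small in the frame of book_medium between 0.016 and 0.024 m and angle between the x axis of book_small and the x axis of book_medium, either way round below 0.09 rad and angle between car's own z axis and vertical below 0.12 rad and height (world z) of car between -0.005 and 0.006 m and distance of each of dish, jar, clock, doorstop, brush, torch from where it was at the start of the episode below 0.02 m and value of joint keybox_drawer0 below 0.02 m); the robot touches nothing.
It fails at once if a bystander (dish, jar, clock, doorstop, brush or torch) is pushed more than 20 mm or knocked over (distance of any of dish, jar, clock, doorstop, brush, torch from where it was at the start of the episode above 0.02 m or angle between any of dish, jar, clock, doorstop, brush, torch's own z axis and vertical above 0.5 rad).
It fails at once if the drawer is pulled open by more than 20 mm (value of joint keybox_drawer0 above 0.02 m).
It fails at once if the toy car is tipped onto its side or roof (angle between car's own z axis and vertical above 1 rad).
It also fails if it takes over 72 s, if anything falls off the work surface, if the arm or the gripper's body presses on something with over 40 N, if the wrist force passes 120 N, or if a joint passes its speed limit or range.

### The arm

A 6-joint arm with a two-finger parallel gripper is mounted at the origin on the work surface. World frame = base frame: x ahead of the robot, y to its left, z up, the work surface at z = 0. Lengths are in mm, angles in rad, forces in N, time in s.
With the tool pointing down it reaches from about 400 to 925 mm from the base axis. Payload 12.5 kg.
Tool frame: the origin (TCP) lies at the very end of the fingers, on their centre line; the grasp point (between the pads) lies 19 mm behind it; z points along the fingers, y is the direction in which the jaws open and shut (so a half turn about z gives the same grasp; the last joint's range is limited). The gripper opens to 95 mm and grips with 3 to 60 N. Pads are 20 mm wide; open, the fingers measure 119 mm over their backs; the gripper's body (75 mm by 180 mm) begins 59 mm behind the grasp point.
Start: joints at [0.997, 0.491, 1.559, -0, 1.092, -0.106], TCP at [281.815, 557.878, 214.661] pointing down, gripper open.
Joint ranges: [-3.1, 3.1], [-0.84, 2.19], [0.05, 2.79], [-1.13, 4.28], [0.06, 2.93], [-2.69, 2.69]. Speed limits (rad/s): [2.22, 2.22, 2.79, 3.14, 3.14, 3.14].

### API

Orientations are given as [roll, pitch, yaw] about the fixed x, y, z axes, in that order (R = Rz(yaw) Ry(pitch) Rx(roll)).
In Python, from cell import env gives the robot as it stands.
- The arm moves only by the shell command python3 -m pendant 'ROWS'. ROWS is JSON, a list that holds one entry, the list of rows, each a list of 5 numbers: the opening, from 0 (shut) to 1 (fully open), then the shift along the tool's x, y, z in m, then the turn about the tool's z in rad. A call has exactly 8 rows; each row is the pose to reach, as a shift and turn from the pose commanded when the call began, along the tool's axes at that moment; what a row does not reach only later rows make up. A row lasts 1/10 s, in which the tool goes at most 50 mm and 8.59 degrees, less where a joint would pass 70% of its speed; a pose out of reach is approached as far as the arm can. A call with a gripper value outside its range is refused whole. The fingers move at their own pace and stop on an object; the grip force is fixed at half the most. Time passes only in rows, so rows that repeat a pose let the fingers close, or fill a call up. It gives the time, the measured TCP pose, the force and the opening at its end, in the units of the state.
- env.state(): the state, without advancing time (a new reading comes with each control period).
- env.read_camera(name): name is "side" or "top"; returns a dict with "image" (480x640x3 uint8, blue, green, red), "range_z" (480x640 float32, mm along the optical axis (not along the pixel's ray), 0 where there is no reading), "fx", "fy", "cx", "cy" (pixels), "rvec" (rotation vector, rad) and "tvec" (3), from world to camera coordinates, as OpenCV has them. Camera axes: x right, y down, z forward; pixel columns grow to the right and rows downward; lengths in mm; the calibration is good to about 2 mm. A picture is of the moment at which its call begins.
- env.job_done(): hands the job in, once; it reports no verdict.
The state is a dict: "t": time; "joints": joint angles; "qvel": joint speeds; "tau": joint torques, N m; "eef_pos": TCP position; "tcp_rot": TCP orientation; "ft_force": force on the tool from outside, world axes, zero at the start; "moment": the same for the moment, N m; "opening": opening from 0.0 (shut) to 1.0 (fully open).
Only numpy, scipy, OpenCV 4.12 (cv2) and the standard library are available. Lean on these libraries where they do the work, as an engineer would, in place of code of your own. Each camera call takes 0.05 s, during which the arm holds its last target. There are 200 camera calls.

## Working session

There is one attempt and no reset: what is moved stays moved. The work goes in short steps, Python scripts to look and compute and a shell command to move; the robot and the scene stay as the last step left them, time stands still between calls to the robot, and variables do not carry over. Pictures are saved under pics/ and viewed, about 8 in all and at most 12, crops included, and the job is handed in when it is done.

```bash
mkdir -p pics; ls
python3 - <<'E'
from cell import env
import cv2,numpy as np
print(env.state())
for n in("top","side"):
    c=env.read_camera(n); cv2.imwrite(f"pics/{n}0.png",c["image"]); np.savez(f"pics/{n}0.npz",**c)
    R=cv2.Rodrigues(np.array(c["rvec"],float))[0]; print(n,c["fx"],c["cx"],c["cy"],-R.T@np.array(c["tvec"]).ravel(),R[2])
E
```

```text
pics
{'t': 0.0, 'joints': array([ 9.97411786e-01,  4.91561023e-01,  1.55941510e+00, -5.73279499e-06,
        1.09166420e+00, -1.05600664e-01]), 'qvel': array([ 0.00101344,  0.00084917, -0.00072393,  0.0004656 ,  0.00021576,
        0.00079154]), 'tau': array([-1.70463616e-03, -6.12631202e+01, -2.58187187e+01,  6.91854581e-02,
        4.80708957e-02, -5.42487271e-05]), 'eef_pos': array([281.68107304, 557.6818635 , 214.07265863]), 'tcp_rot': array([-3.14055028e+00, -1.05372923e-04,  2.67381137e+00]), 'ft_force': array([0.09724931, 0.01906089, 0.13147341]), 'moment': array([-0.02475021, -0.03265803, -0.01926556]), 'opening': 0.9971633087558632}
top 607.7132971720529 311.4446728109075 236.73777500981902 [ 318.9787369   -58.37285386 1597.13047285] [ 0.10967334 -0.01429225 -0.99386493]
side 505.50716523489774 321.2431756118768 247.5522886232738 [ 217.08439951 -850.85898437  980.47535311] [ 0.2443517   0.63410881 -0.73361998]
```

View pics/top0.png

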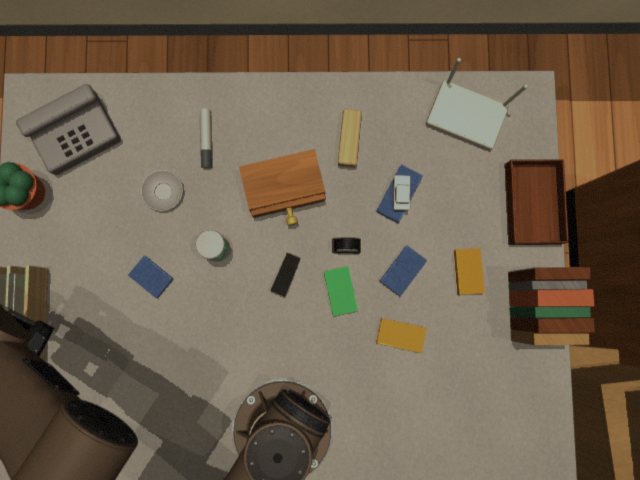

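View pics/side0.png

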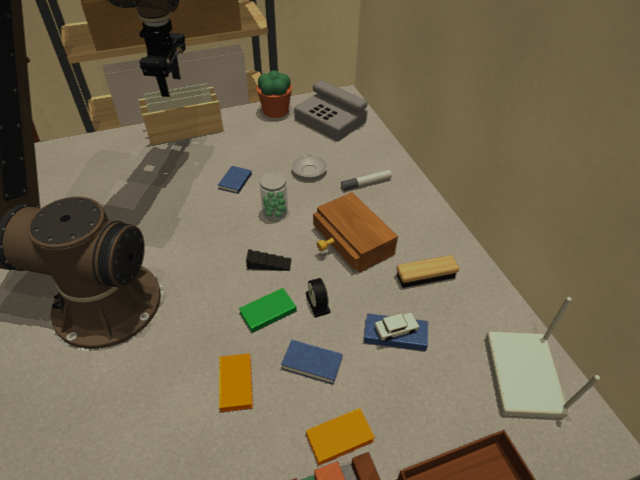

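The top view shows book_large with the car at (400,194), book_medium (403,271), book_small (151,277) and the key box (283,183) with its knob toward the robot. The green and orange boards are the look-alikes. Next I measure positions.

```bash
cat > h.py <<'E'
import cv2,numpy as np
from cell import env
def world(c):
    R=cv2.Rodrigues(np.array(c["rvec"],float))[0]; t=np.array(c["tvec"],float).ravel()
    v,u=np.mgrid[:480,:640]; z=np.array(c["range_z"],float)
    P=np.stack([(u-c["cx"])/c["fx"]*z,(v-c["cy"])/c["fy"]*z,z],-1)
    return (P-t)@R
def rect(P):
    (x,y),(w,h),a=cv2.minAreaRect(P[:,:2].astype(np.float32))
    if w<h: w,h,a=h,w,a+90
    return dict(c=(round(x,1),round(y,1)),L=round(w,1),W=round(h,1),deg=round((a+90)%180-90,1),n=len(P),z=np.round(np.percentile(P[:,2],[5,50,95]),1).tolist())
def seg(c,win,lo,hi,zr):
    u0,u1,v0,v1=win; W=world(c); m=np.zeros((480,640),bool); m[v0:v1,u0:u1]=1
    H=cv2.cvtColor(c["image"],cv2.COLOR_BGR2HSV); m&=cv2.inRange(H,np.array(lo),np.array(hi))>0
    m&=(W[...,2]>zr[0])&(W[...,2]<zr[1])
    n,l,s,_=cv2.connectedComponentsWithStats(m.astype(np.uint8)); 
    m=l==1+np.argmax(s[1:,4]); return W[m]
ANY=((0,0,0),(180,255,255)); BLUE=((100,80,30),(130,255,255))
E
python3 - <<'E'
from h import *
T=env.read_camera("top");S=env.read_camera("side")
for n,tw,sw,col,zr in [("large",(360,440,150,235),(350,440,300,360),BLUE,(12,32)),("med",(370,440,235,305),(270,350,330,390),BLUE,(8,28)),("small",(115,185,245,310),(205,260,155,200),BLUE,(6,26)),
 ("box",(230,335,140,225),(300,405,185,275),ANY,(60,78)),("car",(385,420,165,220),(370,425,305,345),ANY,(52,75)),("carbody",(385,420,165,220),(370,425,305,345),ANY,(35,75)),
 ("dish",(130,195,160,220),(280,335,145,190),ANY,(8,40)),("jar",(185,235,220,270),(250,295,165,225),ANY,(100,130)),("clock",(320,375,225,262),(295,340,270,320),ANY,(25,90)),("torch",(190,220,100,175),(330,400,160,195),ANY,(10,40)),("brush",(325,370,100,175),(390,465,250,290),ANY,(20,50)),("doorstop",(260,310,245,305),(235,300,240,280),ANY,(8,45)),("green",(318,362,258,325),(230,305,280,335),ANY,(8,30)),("knob",(275,305,200,232),(310,345,230,255),ANY,(15,59))]:
    for c,w in((T,tw),(S,sw)):
        try: print(n,rect(seg(c,w,*col,zr)))
        except Exception as e: print(n,e)
E
```

```text
large {'c': (583.5, -301.3), 'L': 86.2, 'W': 63.2, 'deg': -28.6, 'n': 366, 'z': [19.1, 25.0, 29.5]}
large {'c': (605.6, -315.9), 'L': 136.3, 'W': 68.3, 'deg': -27.7, 'n': 847, 'z': [15.3, 23.3, 26.8]}
med {'c': (402.8, -318.2), 'L': 115.9, 'W': 63.8, 'deg': -38.2, 'n': 1038, 'z': [14.9, 20.7, 26.0]}
med {'c': (403.6, -320.2), 'L': 117.5, 'W': 67.1, 'deg': -37.9, 'n': 1425, 'z': [17.0, 19.8, 22.6]}
small {'c': (393.9, 337.6), 'L': 95.1, 'W': 63.7, 'deg': 50.5, 'n': 874, 'z': [10.7, 16.5, 22.3]}
small {'c': (395.7, 336.2), 'L': 97.3, 'W': 66.8, 'deg': 51.5, 'n': 456, 'z': [11.4, 15.7, 19.4]}
box {'c': (630.9, -7.2), 'L': 200.2, 'W': 132.0, 'deg': -77.6, 'n': 3524, 'z': [64.5, 70.7, 76.0]}
box {'c': (638.6, -6.2), 'L': 204.9, 'W': 120.6, 'deg': -77.7, 'n': 2609, 'z': [65.1, 69.6, 72.7]}
car {'c': (598.3, -315.4), 'L': 52.4, 'W': 36.3, 'deg': -1.9, 'n': 255, 'z': [54.4, 61.7, 67.1]}
car {'c': (599.3, -316.4), 'L': 47.7, 'W': 37.9, 'deg': -4.7, 'n': 323, 'z': [54.5, 59.9, 63.1]}
carbody {'c': (604.9, -314.8), 'L': 91.2, 'W': 41.7, 'deg': -1.0, 'n': 568, 'z': [42.2, 51.5, 66.2]}
carbody {'
[... 983 characters left out ...]
brush {'c': (756.3, -185.1), 'L': 150.3, 'W': 56.4, 'deg': -8.2, 'n': 1114, 'z': [27.1, 38.6, 42.3]}
doorstop {'c': (397.2, -12.4), 'L': 109.0, 'W': 40.3, 'deg': -23.7, 'n': 607, 'z': [9.5, 20.9, 34.1]}
doorstop {'c': (396.7, -12.8), 'L': 108.2, 'W': 45.6, 'deg': -23.9, 'n': 586, 'z': [9.4, 20.0, 32.8]}
green {'c': (351.8, -154.3), 'L': 120.6, 'W': 69.8, 'deg': 9.5, 'n': 1164, 'z': [14.6, 20.7, 26.4]}
green {'c': (353.8, -155.3), 'L': 119.1, 'W': 70.4, 'deg': 11.7, 'n': 1306, 'z': [13.5, 19.5, 22.8]}
knob {'c': (553.8, -25.6), 'L': 76.9, 'W': 60.0, 'deg': -86.7, 'n': 301, 'z': [29.2, 51.1, 58.2]}
knob {'c': (566.5, -14.9), 'L': 95.3, 'W': 70.3, 'deg': 65.5, 'n': 433, 'z': [21.3, 45.3, 57.7]}
```

```bash
cat > go.py <<'E'
import sys,numpy as np
from cell import env
from scipy.spatial.transform import Rotation as Ro
def show(x,y,z,yaw):
    s=env.state(); R=Ro.from_euler('xyz',s["tcp_rot"]).as_matrix()
    d=R.T@(np.array([x,y,z])-s["eef_pos"])/1000; a=(s["tcp_rot"][2]-np.radians(yaw)+np.pi)%(2*np.pi)-np.pi
    print("t",round(s["t"],2),"shift",d.round(4),"turn",round(a,4),"| q6 then",round(np.degrees(s["joints"][5]),0), "pos",s["eef_pos"].round(1),"rot",np.degrees(s["tcp_rot"]).round(1),"f",s["ft_force"].round(1),"op",round(s["opening"],3))
show(*map(float,sys.argv[1:5]))
E
python3 go.py 605 -316 150 178.3
```

```text
t 0.2 shift [-0.6825 -0.634   0.0647] turn -0.4382 | q6 then -6.0 pos [281.8 557.7 214.3] rot [-180.    -0.   153.2] f [-0.5 -1.3 -0.3] op 1.001
```

```bash
python3 -m pendant '[[[1,-0.034,-0.032,0,0],[1,-0.068,-0.064,0,0],[1,-0.102,-0.095,0,0],[1,-0.136,-0.127,0,0],[1,-0.17,-0.159,0,0],[1,-0.204,-0.19,0,0],[1,-0.238,-0.222,0,0],[1,-0.27,-0.25,0,0]]]'
python3 -m pendant '[[[1,-0.034,-0.032,0,0],[1,-0.068,-0.064,0,0],[1,-0.102,-0.095,0,0],[1,-0.136,-0.127,0,0],[1,-0.17,-0.159,0,0],[1,-0.204,-0.19,0,0],[1,-0.238,-0.222,0,0],[1,-0.27,-0.25,0,0]]]'
python3 go.py 605 -316 120 178.3
```

```text
t: 1.0
eef_pos: [410.3, 211.1, 214.8]
tcp_rot: [3.141, 0.0, 2.674]
ft_force: [0.5, -0.0, -0.7]
opening: 0.997
t: 1.8
eef_pos: [538.6, -134.2, 214.6]
tcp_rot: [3.142, 0.0, 2.673]
ft_force: [0.8, 0.7, 0.7]
opening: 0.999
t 1.8 shift [-0.1413 -0.1323  0.0946] turn -0.4388 | q6 then -84.0 pos [ 538.6 -134.2  214.6] rot [180.    0.  153.2] f [0.8 0.7 0.7] op 0.999
```

```bash
python3 -m pendant '[[[1,-0.028,-0.026,0.01,-0.1],[1,-0.056,-0.052,0.02,-0.2],[1,-0.085,-0.079,0.035,-0.3],[1,-0.113,-0.106,0.05,-0.4],[1,-0.133,-0.125,0.07,-0.439],[1,-0.1413,-0.1323,0.0946,-0.439],[1,-0.1413,-0.1323,0.0946,-0.439],[1,-0.1413,-0.1323,0.0946,-0.439]]]'
python3 go.py 605 -316 31 178.3
```

```text
t: 2.6
eef_pos: [604.5, -313.3, 120.0]
tcp_rot: [3.141, -0.001, 3.112]
ft_force: [-0.1, 0.9, -0.8]
opening: 0.999
t 2.6 shift [-0.0006 -0.0028  0.089 ] turn 0.0006 | q6 then -121.0 pos [ 604.5 -313.3  120. ] rot [ 1.800e+02 -1.000e-01  1.783e+02] f [-0.1  0.9 -0.8] op 0.999
```

```bash
python3 -m pendant '[[[1,0,0,0.025,0],[1,0,0,0.05,0],[1,0,0,0.07,0],[1,0,0,0.082,0],[1,0,0,0.089,0],[1,0,0,0.089,0],[0,0,0,0.089,0],[0,0,0,0.089,0]]]'
python3 -m pendant '[[[0,0,0,0,0],[0,0,0,0,0],[0,0,0,0,0],[0,0,0,0,0],[0,0,0,-0.02,0],[0,0,0,-0.04,0],[0,0,0,-0.06,0],[0,0,0,-0.06,0]]]'
python3 go.py 575 -445 91 180
```

```text
t: 3.4
eef_pos: [605.2, -313.9, 32.1]
tcp_rot: [-3.141, 0.001, 3.113]
ft_force: [-0.6, 0.4, 0.8]
opening: 0.885
t: 4.2
eef_pos: [605.8, -314.3, 93.6]
tcp_rot: [-3.139, 0.004, 3.113]
ft_force: [-0.1, 0.0, 0.2]
opening: 0.217
t 4.2 shift [ 0.0271 -0.1315  0.0028] turn -0.0287 | q6 then -121.0 pos [ 605.8 -314.3   93.6] rot [-179.9    0.2  178.4] f [-0.1  0.   0.2] op 0.217
```

```bash
python3 -m pendant '[[[1,0,0,-0.03,0],[1,0,0,-0.06,0],[1,0,0,-0.06,0],[1,0,0,-0.06,0],[1,0,0,-0.06,0],[1,0,0,-0.06,0],[1,0,0,-0.06,0],[1,0,0,-0.06,0]]]'
python3 - <<'E'
from h import *
S=env.read_camera("side");T=env.read_camera("top")
cv2.imwrite("pics/s1.png",cv2.resize(S["image"][220:420,300:500],None,fx=3,fy=3))
for zr in((35,75),(52,75)): print(rect(seg(S,(370,425,312,345),*ANY,zr)))
E
```

```text
t: 5.0
eef_pos: [604.7, -313.6, 150.4]
tcp_rot: [3.141, -0.001, 3.113]
ft_force: [0.1, 0.0, 0.5]
opening: 0.832
{'c': (604.9, -317.9), 'L': 90.3, 'W': 44.1, 'deg': -2.7, 'n': 784, 'z': [38.1, 48.3, 62.2]}
{'c': (599.8, -316.1), 'L': 48.6, 'W': 39.3, 'deg': -3.9, 'n': 328, 'z': [54.2, 59.9, 63.1]}
```

View pics/s1.png

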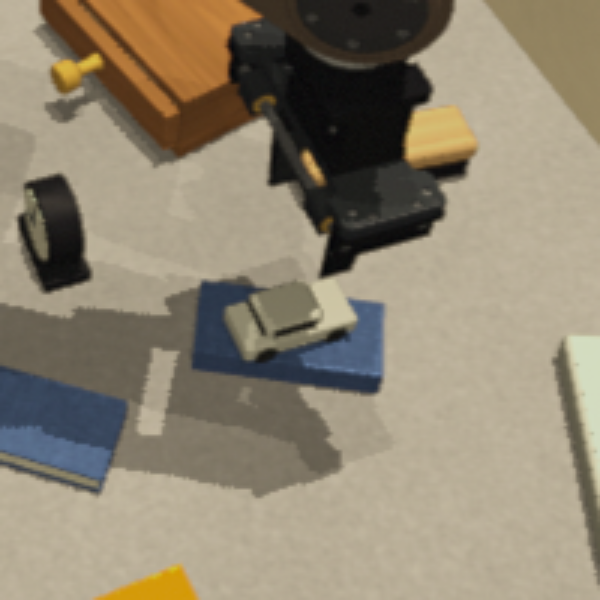

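The car still stands on book_large; the jaws had not closed in time. I'll retry with a longer close.

```bash
python3 go.py 605 -316.5 31 178
python3 -m pendant '[[[1,0,-0.0025,0.03,0],[1,0,-0.0025,0.06,0],[1,0,-0.0025,0.085,0],[1,0,-0.0025,0.105,0],[1,0,-0.0025,0.119,0],[1,0,-0.0025,0.119,0],[0.3,0,-0.0025,0.119,0],[0.3,0,-0.0025,0.119,0]]]'
python3 -m pendant '[[[0.3,0,0,0,0],[0.3,0,0,0,0],[0.3,0,0,0,0],[0.3,0,0,0,0],[0.3,0,0,0,0],[0.3,0,0,0,0],[0.3,0,0,0,0],[0.3,0,0,0,0]]]'
python3 go.py 605 -316 91 178
```

```text
t 5.1 shift [-0.0004 -0.0029  0.1197] turn 0.0061 | q6 then -121.0 pos [ 604.8 -313.7  150.7] rot [180.   -0.  178.3] f [0.2 0.4 0.2] op 0.913
t: 5.9
eef_pos: [605.3, -316.5, 33.2]
tcp_rot: [-3.141, 0.002, 3.113]
ft_force: [-0.7, -0.4, 0.3]
opening: 0.886
t: 6.7
eef_pos: [604.7, -316.2, 32.0]
tcp_rot: [3.142, 0.0, 3.113]
ft_force: [-0.1, 0.2, 2.2]
opening: 0.439
t 6.7 shift [-0.0003  0.0002 -0.059 ] turn 0.0062 | q6 then -122.0 pos [ 604.7 -316.2   32. ] rot [180.    0.  178.4] f [-0.1  0.2  2.2] op 0.439
```

```bash
python3 -m pendant '[[[0.3,0,0,-0.02,0],[0.3,0,0,-0.04,0],[0.3,0.003,-0.01,-0.06,0],[0.3,0.01,-0.04,-0.06,0],[0.3,0.018,-0.075,-0.06,0],[0.3,0.026,-0.11,-0.05,0],[0.3,0.03,-0.129,-0.035,0],[0.3,0.03,-0.129,-0.02,0]]]'
python3 go.py 575 -445 9 178.4
python3 - <<'E'
from h import *
S=env.read_camera("side"); cv2.imwrite("pics/s2.png",cv2.resize(S["image"][250:450,330:530],None,fx=3,fy=3))
E
```

```text
t: 7.5
eef_pos: [570.0, -446.4, 50.6]
tcp_rot: [-3.142, -0.0, 3.11]
ft_force: [0.9, 0.2, -1.0]
opening: 0.439
t 7.5 shift [-0.005   0.0016  0.0416] turn -0.0036 | q6 then -131.0 pos [ 570.  -446.4   50.6] rot [-180.    -0.   178.2] f [ 0.9  0.2 -1. ] op 0.439
```

View pics/s2.png

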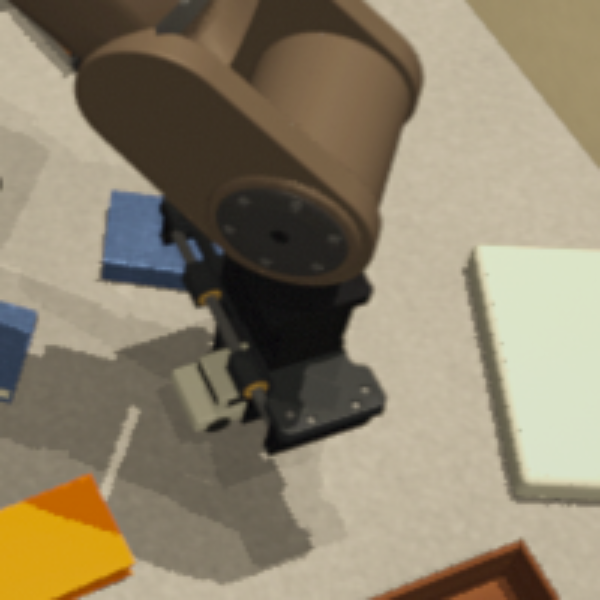

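The car is in the jaws, upright, over free cloth between the large book and the tray. I lower it and release.

```bash
python3 -m pendant '[[[0.3,0,0,0.015,0],[0.3,0,0,0.028,0],[0.3,0,0,0.036,0],[0.3,0,0,0.04,0],[0.3,0,0,0.042,0],[0.3,0,0,0.042,0],[0.7,0,0,0.042,0],[0.7,0,0,0.042,0]]]'
python3 -m pendant '[[[0.8,0,0,0,0],[0.8,0,0,0,0],[0.8,0,0,0,0],[0.8,0,0,-0.03,0],[0.9,0,0,-0.07,0],[1,0,0.03,-0.11,0],[1,0,0.08,-0.11,0],[1,0,0.12,-0.11,0]]]'
python3 - <<'E'
from h import *
S=env.read_camera("side");T=env.read_camera("top")
def t(f):
    try: print(f())
    except Exception as e: print(e)
t(lambda:rect(seg(S,(385,450,345,420),*ANY,(10,50))))
t(lambda:rect(seg(T,(420,490,160,250),*ANY,(10,50))))
t(lambda:rect(seg(S,(350,440,300,360),*BLUE,(12,32))))
t(lambda:rect(seg(T,(360,440,150,235),*BLUE,(12,32))))
cv2.imwrite("pics/s3.png",np.hstack([cv2.resize(S["image"][250:450,330:530],(400,400)),cv2.resize(T["image"][120:320,320:520],(400,400))]))
E
python3 go.py 605 -316 120 152
```

```text
t: 8.35
eef_pos: [571.2, -444.5, 10.6]
tcp_rot: [-3.141, 0.001, 3.113]
ft_force: [-0.3, -0.0, 0.4]
opening: 0.553
t: 9.15
eef_pos: [574.5, -322.9, 121.5]
tcp_rot: [-3.141, 0.002, 3.112]
ft_force: [0.1, 1.0, -0.9]
opening: 0.997
{'c': (571.4, -446.3), 'L': 91.2, 'W': 43.0, 'deg': -1.9, 'n': 932, 'z': [15.0, 24.4, 38.4]}
{'c': (546.6, -456.7), 'L': 60.5, 'W': 29.3, 'deg': -31.0, 'n': 162, 'z': [17.7, 29.2, 41.9]}
{'c': (606.2, -315.3), 'L': 136.0, 'W': 68.2, 'deg': -28.3, 'n': 1437, 'z': [17.1, 23.5, 26.5]}
attempt to get argmax of an empty sequence
t 9.25 shift [-0.0303  0.0047  0.0008] turn 0.4633 | q6 then -123.0 pos [ 574.6 -319.9  120.8] rot [179.9  -0.  178.5] f [ 0.9 -1.3 -0.2] op 0.998
```

View pics/s3.png

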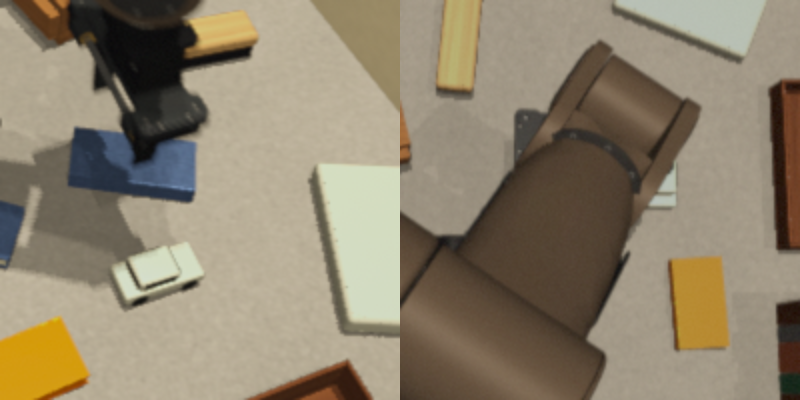

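The car stands upright at about (571,-446). Now book_large, at (606,-315.5) and -28.2°.

```bash
python3 -m pendant '[[[1,-0.01,0.002,0,0.12],[1,-0.02,0.004,0,0.24],[1,-0.031,0.005,0,0.36],[1,-0.031,0.005,0,0.465],[1,-0.031,0.005,0.03,0.465],[1,-0.031,0.005,0.05,0.465],[1,-0.031,0.005,0.06,0.465],[1,-0.031,0.005,0.06,0.465]]]'
python3 go.py 606 -315.5 4 151.8
```

```text
t: 10.05
eef_pos: [605.1, -320.3, 58.7]
tcp_rot: [3.141, -0.002, 2.648]
ft_force: [-1.0, 0.2, -0.0]
opening: 0.997
t 10.05 shift [0.0014 0.0046 0.0547] turn -0.0018 | q6 then -95.0 pos [ 605.1 -320.3   58.7] rot [ 1.800e+02 -1.000e-01  1.517e+02] f [-1.   0.2 -0. ] op 0.997
```

```bash
python3 -m pendant '[[[1,0.001,0.0046,0.01,0],[1,0.001,0.0046,0.025,0],[1,0.001,0.0046,0.038,0],[1,0.001,0.0046,0.048,0],[1,0.001,0.0046,0.054,0],[1,0.001,0.0046,0.0545,0],[0.5,0.001,0.0046,0.0545,0],[0.5,0.001,0.0046,0.0545,0]]]'
python3 -m pendant '[[[0.5,0,0,0,0],[0.5,0,0,0,0],[0.5,0,0,0,0],[0.5,0,0,0,0],[0.5,0,0,-0.01,0],[0.5,0,0,-0.03,0],[0.5,0,0,-0.06,0],[0.5,0,0,-0.1,0]]]'
python3 go.py 631 -7 180 102.4
```

```text
t: 10.85
eef_pos: [607.2, -315.9, 6.0]
tcp_rot: [3.142, 0.001, 2.648]
ft_force: [0.2, 0.7, 0.6]
opening: 0.889
t: 11.65
eef_pos: [606.0, -315.3, 105.4]
tcp_rot: [3.141, -0.003, 2.648]
ft_force: [0.8, -0.7, -0.8]
opening: 0.692
t 11.65 shift [ 0.1244  0.2834 -0.0742] turn 0.8606 | q6 then -95.0 pos [ 606.  -315.3  105.4] rot [180.   -0.2 151.7] f [ 0.8 -0.7 -0.8] op 0.692
```

```bash
python3 -m pendant '[[[0.5,0.01,0.02,-0.03,0.06],[0.5,0.03,0.055,-0.045,0.18],[0.5,0.045,0.095,-0.045,0.3],[0.5,0.06,0.135,-0.045,0.42],[0.5,0.075,0.175,-0.045,0.54],[0.5,0.09,0.215,-0.045,0.66],[0.5,0.105,0.25,-0.045,0.78],[0.5,0.124,0.2834,-0.045,0.8606]]]'
python3 -m pendant '[[[0.5,0,0,0,0],[0.5,0,0,0.01,0],[0.5,0,0,0.02,0],[0.5,0,0,0.03,0],[0.5,0,0,0.03,0],[0.5,0,0,0.03,0],[0.5,0,0,0.03,0],[0.5,0,0,0.03,0]]]'
python3 go.py 632 -7 77 102.4
python3 - <<'E'
from h import *
for n,w,w2 in (("side",(290,420,160,260),(290,420,180,290)),("top",(225,345,120,240),(230,335,140,225))):
    c=env.read_camera(n); cv2.imwrite(f"pics/{n}4.png",cv2.resize(c["image"][120:300,220:440],None,fx=3,fy=3))
    P=seg(c,w,*BLUE,(110,160)); print(n,rect(P))
    d=np.load(f"pics/{n}0.npz"); P=seg(dict(d),w2,*ANY,(62,80)); print(rect(P), np.percentile(P[:,0],[1,50,99]))
E
```

```text
t: 12.45
eef_pos: [632.1, -5.9, 150.9]
tcp_rot: [3.141, 0.0, 1.783]
ft_force: [1.4, -0.5, -1.8]
opening: 0.693
t: 13.25
eef_pos: [632.2, -7.6, 120.9]
tcp_rot: [3.141, 0.0, 1.787]
ft_force: [-0.3, 0.2, -1.5]
opening: 0.693
t 13.25 shift [ 0.0006 -0.0001  0.0439] turn -0.0002 | q6 then -19.0 pos [632.2  -7.6 120.9] rot [180.    0.  102.4] f [-0.3  0.2 -1.5] op 0.693
side {'c': (636.9, -26.4), 'L': 106.2, 'W': 68.8, 'deg': -79.7, 'n': 727, 'z': [124.5, 138.3, 140.9]}
{'c': (639.2, -5.7), 'L': 204.5, 'W': 120.2, 'deg': -77.1, 'n': 2557, 'z': [66.0, 69.5, 72.6]} [568.07916654 636.86649717 708.50611475]
top {'c': (629.5, -72.5), 'L': 39.2, 'W': 14.8, 'deg': -0.3, 'n': 69, 'z': [132.1, 139.1, 143.2]}
{'c': (637.0, -5.9), 'L': 200.7, 'W': 119.8, 'deg': -76.5, 'n': 3481, 'z': [65.2, 70.6, 76.3]} [567.66916628 636.84503233 705.62581897]
```

View pics/side4.png

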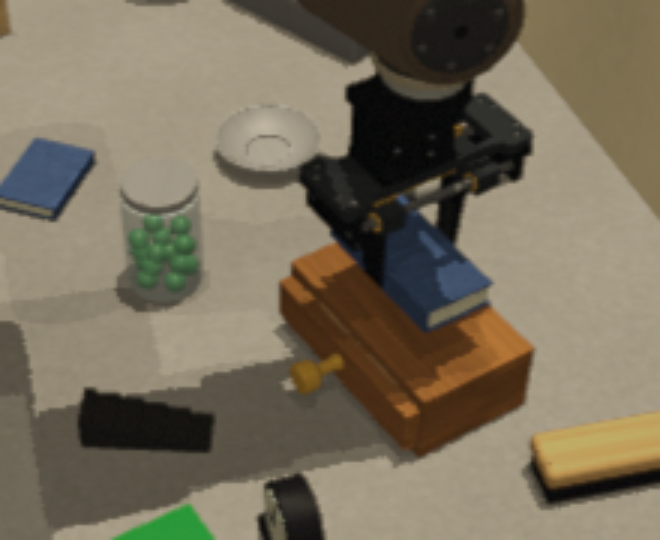

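The box carcass top measures about 120 mm deep with the drawer front as a 10 mm ledge, so its centre lies between x=632 and 638. I aim for the middle, (635,-6.4), which is inside tolerance either way.

```bash
python3 go.py 635 -6.4 76 102.8
python3 -m pendant '[[[0.5,0,0.003,0.012,-0.005],[0.5,0,0.003,0.024,-0.007],[0.5,0,0.003,0.034,-0.007],[0.5,0,0.003,0.041,-0.007],[0.5,0,0.003,0.045,-0.007],[0.5,0,0.003,0.045,-0.007],[0.5,0,0.003,0.045,-0.007],[0.75,0,0.003,0.045,-0.007]]]'
python3 -m pendant '[[[0.8,0,0,0,0],[0.9,0,0,0,0],[0.9,0,0,0,0],[0.9,0,0,-0.01,0],[0.9,0,0,-0.03,0],[0.95,0,0,-0.06,0],[1,0,0,-0.09,0],[1,0,0,-0.12,0]]]'
python3 go.py 403 -319 190 142
```

```text
t 13.35 shift [0.0004 0.003  0.0449] turn -0.007 | q6 then -19.0 pos [632.2  -7.4 120.9] rot [180.    0.  102.4] f [ 0.2 -0.1 -1.2] op 0.689
t: 14.15
eef_pos: [635.1, -6.7, 75.7]
tcp_rot: [3.141, 0.0, 1.794]
ft_force: [0.1, -0.1, 0.2]
opening: 0.726
t: 14.95
eef_pos: [634.9, -6.7, 197.5]
tcp_rot: [3.141, 0.0, 1.794]
ft_force: [0.6, 0.5, 0.4]
opening: 0.993
t 14.95 shift [-0.2531 -0.2953  0.0074] turn -0.6842 | q6 then -19.0 pos [634.9  -6.7 197.5] rot [180.    0.  102.8] f [0.6 0.5 0.4] op 0.993
```

```bash
python3 -m pendant '[[[1,-0.031,-0.036,0,-0.08],[1,-0.062,-0.073,0,-0.17],[1,-0.094,-0.11,0,-0.26],[1,-0.126,-0.147,0,-0.35],[1,-0.158,-0.184,0,-0.44],[1,-0.19,-0.221,0,-0.53],[1,-0.221,-0.258,0,-0.62],[1,-0.253,-0.295,0,-0.684]]]'
python3 - <<'E'
from h import *
for n,w,w2 in (("side",(300,420,170,270),(270,350,330,390)),("top",(225,345,120,240),(370,440,235,305))):
    c=env.read_camera(n)
    print(n,rect(seg(c,w,*BLUE,(85,105))))
    try: print(rect(seg(c,w2,*BLUE,(8,28))))
    except Exception as e: print(e)
    m=(world(c)[...,2]); P=seg(c,(w[0],w[1],w[2],w[3]+15),*ANY,(60,80)); print("box",rect(P))
    cv2.imwrite(f"pics/{n}5.png",c["image"])
E
python3 go.py 403.3 -319 5 142
```

```text
t: 15.75
eef_pos: [402.0, -320.2, 196.4]
tcp_rot: [-3.142, 0.001, 2.482]
ft_force: [1.0, -0.5, -0.2]
opening: 0.999
side {'c': (635.2, -16.1), 'L': 124.6, 'W': 66.7, 'deg': -77.5, 'n': 798, 'z': [89.8, 93.5, 96.4]}
{'c': (404.2, -319.5), 'L': 117.3, 'W': 64.8, 'deg': -38.5, 'n': 1394, 'z': [17.0, 19.8, 22.8]}
box {'c': (639.8, -15.0), 'L': 186.2, 'W': 120.0, 'deg': -76.6, 'n': 1095, 'z': [63.1, 69.5, 75.4]}
top {'c': (632.8, -8.0), 'L': 135.0, 'W': 65.1, 'deg': -77.8, 'n': 1324, 'z': [89.0, 94.5, 99.9]}
{'c': (415.0, -289.0), 'L': 22.1, 'W': 3.0, 'deg': -38.3, 'n': 11, 'z': [18.0, 22.1, 25.3]}
box {'c': (631.4, -7.5), 'L': 200.7, 'W': 131.3, 'deg': -77.4, 'n': 2078, 'z': [63.8, 70.6, 76.4]}
t 15.85 shift [0.0005 0.0046 0.1913] turn -0.0027 | q6 then -98.0 pos [ 400.7 -322.7  196.3] rot [-1.800e+02  1.000e-01  1.418e+02] f [ 0.7 -0.2  0.4] op 0.998
```

The large book lies at z≈94, centred within about 1.5 mm of the box's full outline. Now book_medium.

```bash
python3 -m pendant '[[[1,0,0.004,0.03,0],[1,0,0.004,0.07,0],[1,0,0.004,0.11,0],[1,0,0.004,0.15,0],[1,0,0.004,0.175,0],[1,0,0.004,0.187,0],[1,0,0.004,0.192,0],[0.5,0,0.004,0.192,0]]]'
python3 go.py 403.5 -319 5 142
python3 -m pendant '[[[0.5,0,0,0,0],[0.5,0,0,0,0],[0.5,0,0,0,0],[0.5,0,0,0,0],[0.5,0,0,0,0],[0.5,0,0,-0.03,0],[0.5,0,0,-0.07,0],[0.5,0,0,-0.11,0]]]'
python3 go.py 634.7 -6.8 190 102.5
```

```text
t: 16.65
eef_pos: [406.2, -315.7, 3.9]
tcp_rot: [3.142, 0.0, 2.478]
ft_force: [0.4, 1.1, 0.5]
opening: 0.956
t 16.65 shift [ 0.0001 -0.0043 -0.0011] turn -0.0001 | q6 then -97.0 pos [ 406.2 -315.7    3.9] rot [180.   0. 142.] f [0.4 1.1 0.5] op 0.956
t: 17.45
eef_pos: [405.4, -315.3, 114.6]
tcp_rot: [3.141, -0.001, 2.478]
ft_force: [0.8, -0.9, -1.9]
opening: 0.693
t 17.45 shift [ 0.0095  0.3843 -0.0752] turn 0.6891 | q6 then -97.0 pos [ 405.4 -315.3  114.6] rot [ 1.80e+02 -1.00e-01  1.42e+02] f [ 0.8 -0.9 -1.9] op 0.693
```

```bash
python3 -m pendant '[[[0.5,0.001,0.04,-0.03,0.08],[0.5,0.002,0.085,-0.06,0.17],[0.5,0.003,0.13,-0.065,0.26],[0.5,0.004,0.18,-0.065,0.35],[0.5,0.005,0.23,-0.065,0.44],[0.5,0.006,0.28,-0.065,0.53],[0.5,0.008,0.33,-0.065,0.62],[0.5,0.0095,0.37,-0.065,0.689]]]'
python3 -m pendant '[[[0.5,0,0,0,0],[0.5,0,0,0.01,0],[0.5,0,0,0.02,0],[0.5,0,0,0.03,0],[0.5,0,0,0.03,0],[0.5,0,0,0.03,0],[0.5,0,0,0.03,0],[0.5,0,0,0.03,0]]]'
python3 - <<'E'
from h import *
for n,w in (("side",(290,420,140,270)),("top",(225,345,100,240))):
    c=env.read_camera(n); cv2.imwrite(f"pics/{n}6.png",cv2.resize(c["image"][120:300,220:440],None,fx=3,fy=3))
    for zr in((85,105),(140,190)):
        try: print(n,rect(seg(c,w,*BLUE,zr)))
        except Exception as e: print(e)
E
python3 go.py 634.7 -6.8 99 102.6
```

```text
t: 18.25
eef_pos: [627.1, -15.7, 178.5]
tcp_rot: [-3.142, -0.0, 1.787]
ft_force: [0.8, -0.6, -1.7]
opening: 0.693
t: 19.05
eef_pos: [626.3, -18.5, 148.9]
tcp_rot: [3.141, 0.0, 1.789]
ft_force: [-0.6, -0.5, -1.3]
opening: 0.694
side {'c': (632.5, -8.5), 'L': 141.2, 'W': 66.3, 'deg': -76.7, 'n': 599, 'z': [87.8, 93.2, 96.3]}
side {'c': (629.1, -29.6), 'L': 99.2, 'W': 69.2, 'deg': -78.6, 'n': 587, 'z': [161.7, 164.3, 166.9]}
attempt to get argmax of an empty sequence
top {'c': (609.1, -78.1), 'L': 5.8, 'W': 2.4, 'deg': -1.3, 'n': 5, 'z': [162.2, 166.4, 167.2]}
t 19.15 shift [0.0094 0.0107 0.0499] turn -0.0015 | q6 then -20.0 pos [626.3 -18.3 148.9] rot [180.    0.  102.5] f [ 0.3 -0.2 -2.3] op 0.692
```

```bash
python3 -m pendant '[[[0.5,0.0094,0.011,0.005,-0.002],[0.5,0.0094,0.011,0.018,-0.004],[0.5,0.0094,0.011,0.03,-0.005],[0.5,0.0094,0.011,0.04,-0.005],[0.5,0.0094,0.011,0.0465,-0.005],[0.5,0.0094,0.011,0.0495,-0.005],[0.5,0.0094,0.011,0.0495,-0.005],[0.5,0.0094,0.011,0.0495,-0.005]]]'
python3 go.py 635 -6.7 99 102.8
python3 -m pendant '[[[0.8,0,0,0,0],[0.9,0,0,0,0],[0.9,0,0,0,0],[0.9,0,0,0,0],[0.9,0,0,-0.02,0],[0.95,0,0,-0.05,0],[1,0,0,-0.08,0],[1,0,0,-0.11,0]]]'
python3 go.py 395 337 210 51
```

```text
t: 19.95
eef_pos: [635.1, -6.8, 99.2]
tcp_rot: [3.141, 0.0, 1.794]
ft_force: [0.7, 0.8, -1.5]
opening: 0.69
t 19.95 shift [ 0.0002 -0.      0.0002] turn -0.0001 | q6 then -19.0 pos [635.1  -6.8  99.2] rot [180.    0.  102.8] f [ 0.7  0.8 -1.5] op 0.69
t: 20.75
eef_pos: [634.8, -6.7, 210.3]
tcp_rot: [3.142, -0.0, 1.794]
ft_force: [0.5, -0.1, -0.1]
opening: 0.995
t 20.75 shift [ 3.883e-01 -1.577e-01  3.000e-04] turn 0.9041 | q6 then -19.0 pos [634.8  -6.7 210.3] rot [180.   -0.  102.8] f [ 0.5 -0.1 -0.1] op 0.995
```

```bash
python3 -m pendant '[[[1,0.043,-0.018,0,0.11],[1,0.087,-0.035,0,0.22],[1,0.131,-0.053,0,0.33],[1,0.175,-0.071,0,0.44],[1,0.219,-0.089,0,0.55],[1,0.263,-0.107,0,0.66],[1,0.307,-0.125,0,0.78],[1,0.35,-0.142,0,0.904]]]'
python3 -m pendant '[[[1,0,0,0,0],[1,0,0,0,0],[1,0,0,0,0],[1,0,0,0,0],[1,0,0,0,0],[1,0,0,0,0],[1,0,0,0,0],[1,0,0,0,0]]]'
python3 - <<'E'
from h import *
for n,w,w2 in (("side",(300,420,150,270),(205,260,155,200)),("top",(225,345,120,240),(115,185,245,310))):
    c=env.read_camera(n)
    for a,b in((w,(104,124)),(w,(85,103)),(w2,(6,26))):
        try: print(n,rect(seg(c,a,*BLUE,b)))
        except Exception as e: print(e)
    cv2.imwrite(f"pics/{n}7.png",cv2.resize(c["image"][120:300,220:440],None,fx=3,fy=3))
E
python3 go.py 395 337 4.5 51
```

```text
t: 21.55
eef_pos: [417.5, 304.5, 209.3]
tcp_rot: [3.141, -0.001, 0.885]
ft_force: [0.5, 0.3, 0.5]
opening: 1.001
t: 22.35
eef_pos: [419.0, 302.9, 209.0]
tcp_rot: [-3.142, -0.0, 0.89]
ft_force: [-0.4, -0.1, 0.0]
opening: 1.0
side {'c': (634.2, -9.2), 'L': 118.5, 'W': 66.0, 'deg': -78.4, 'n': 791, 'z': [110.7, 113.7, 116.6]}
side {'c': (632.7, -11.2), 'L': 136.7, 'W': 63.5, 'deg': -76.9, 'n': 191, 'z': [86.0, 92.7, 96.5]}
side {'c': (394.9, 336.8), 'L': 97.6, 'W': 67.5, 'deg': 49.8, 'n': 451, 'z': [11.1, 15.6, 19.0]}
top {'c': (633.9, -7.9), 'L': 117.7, 'W': 64.0, 'deg': -77.5, 'n': 1169, 'z': [109.4, 114.9, 120.0]}
top {'c': (618.3, 53.7), 'L': 63.2, 'W': 11.2, 'deg': 17.2, 'n': 84, 'z': [89.3, 95.4, 99.1]}
top {'c': (398.5, 303.9), 'L': 73.4, 'W': 32.9, 'deg': 19.8, 'n': 192, 'z': [10.0, 16.6, 21.9]}
t 22.45 shift [ 0.0113 -0.0399  0.2046] turn 0.0 | q6 then 68.0 pos [418.9 303.1 209.1] rot [-180.   -0.   51.] f [-0.9 -0.3 -0.7] op 1.003
```

View pics/side7.png

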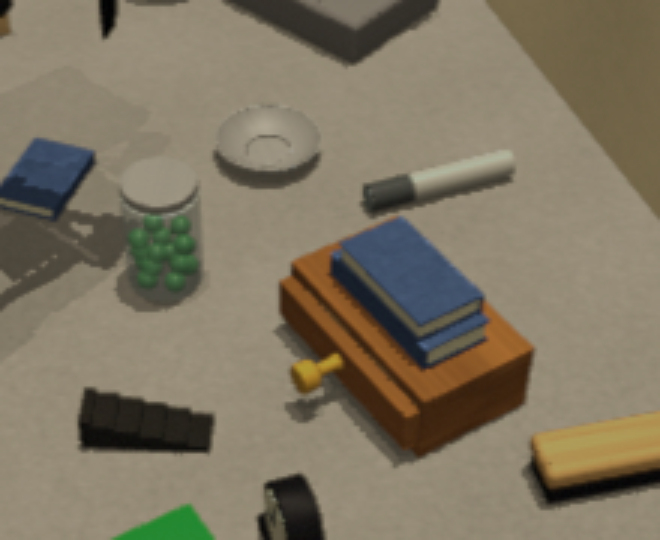

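The pile so far is centred and square. Now book_small.

```bash
python3 -m pendant '[[[1,0.005,-0.02,0.01,0],[1,0.011,-0.04,0.04,0.005],[1,0.011,-0.04,0.08,0.005],[1,0.011,-0.04,0.12,0.005],[1,0.011,-0.04,0.155,0.005],[1,0.011,-0.04,0.185,0.005],[1,0.011,-0.04,0.2,0.005],[1,0.011,-0.04,0.2046,0.005]]]'
python3 -m pendant '[[[0.5,0,0,0,0],[0.5,0,0,0,0],[0.5,0,0,0,0],[0.5,0,0,0,0],[0.5,0,0,0,0],[0.5,0,0,0,0],[0.5,0,0,0,0],[0.5,0,0,0,0]]]'
python3 go.py 395 337 4.5 51
python3 -m pendant '[[[0.5,0,0,-0.01,0],[0.5,0,0,-0.03,0],[0.5,0,0,-0.06,0],[0.5,0,0,-0.1,0],[0.5,0,0,-0.14,0],[0.5,0,0,-0.18,0],[0.5,0,0,-0.2,0],[0.5,0,0,-0.2,0]]]'
python3 go.py 635 -6.7 205 102.8
```

```text
t: 23.25
eef_pos: [394.1, 336.5, 2.8]
tcp_rot: [-3.141, 0.003, 0.885]
ft_force: [-0.1, -0.5, 0.8]
opening: 0.999
t: 24.05
eef_pos: [395.0, 337.1, 5.2]
tcp_rot: [3.141, -0.001, 0.885]
ft_force: [-2.1, -0.0, 7.6]
opening: 0.689
t 24.05 shift [-0.0001  0.0001  0.0007] turn -0.005 | q6 then 72.0 pos [395.  337.1   5.2] rot [ 1.80e+02 -1.00e-01  5.07e+01] f [-2.1 -0.   7.6] op 0.689
t: 24.85
eef_pos: [395.4, 337.3, 207.9]
tcp_rot: [3.14, -0.006, 0.885]
ft_force: [0.1, -1.1, -0.8]
opening: 0.694
t 24.85 shift [-0.1146  0.4033  0.0029] turn -0.909 | q6 then 72.0 pos [395.4 337.3 207.9] rot [179.9  -0.3  50.7] f [ 0.1 -1.1 -0.8] op 0.694
```

```bash
python3 -m pendant '[[[0.5,-0.012,0.043,0,-0.11],[0.5,-0.025,0.087,0,-0.22],[0.5,-0.038,0.132,0,-0.33],[0.5,-0.05,0.176,0,-0.44],[0.5,-0.063,0.221,0,-0.56],[0.5,-0.076,0.266,0,-0.68],[0.5,-0.089,0.311,0,-0.8],[0.5,-0.101,0.356,0,-0.909]]]'
python3 -m pendant '[[[0.5,0,0,0,0],[0.5,0,0,0,0],[0.5,0,0,0,0],[0.5,0,0,0,0],[0.5,0,0,0,0],[0.5,0,0,0,0],[0.5,0,0,0,0],[0.5,0,0,0,0]]]'
python3 go.py 635 -6.7 160 102.6
```

```text
t: 25.65
eef_pos: [606.5, 31.4, 203.3]
tcp_rot: [-3.14, -0.001, 1.799]
ft_force: [0.8, 0.1, -1.0]
opening: 0.693
t: 26.45
eef_pos: [606.3, 33.5, 204.5]
tcp_rot: [3.141, -0.0, 1.794]
ft_force: [0.5, -0.0, 0.4]
opening: 0.69
t 26.45 shift [-0.0455  0.0191  0.0445] turn 0.0037 | q6 then -16.0 pos [606.3  33.5 204.5] rot [180.   -0.  102.8] f [ 0.5 -0.   0.4] op 0.69
```

```bash
python3 -m pendant '[[[0.5,-0.02,0.009,0,0.003],[0.5,-0.0455,0.019,0.01,0.003],[0.5,-0.0455,0.019,0.025,0.003],[0.5,-0.0455,0.019,0.04,0.003],[0.5,-0.0455,0.019,0.0445,0.003],[0.5,-0.0455,0.019,0.0445,0.003],[0.5,-0.0455,0.019,0.0445,0.003],[0.5,-0.0455,0.019,0.0445,0.003]]]'
python3 - <<'E'
from h import *
c=env.read_camera("side"); P=seg(c,(290,420,130,260),*BLUE,(145,185)); print(rect(P))
cv2.imwrite("pics/side8.png",cv2.resize(c["image"][120:300,220:440],None,fx=3,fy=3))
E
python3 go.py 635 -6.7 118.6 102.6
```

```text
t: 27.25
eef_pos: [635.2, -6.8, 160.8]
tcp_rot: [3.14, 0.0, 1.791]
ft_force: [0.5, -1.5, -1.0]
opening: 0.688
{'c': (637.5, -10.6), 'L': 90.0, 'W': 65.6, 'deg': -83.1, 'n': 486, 'z': [168.8, 171.3, 173.8]}
t 27.3 shift [ 0.0002 -0.0002  0.0422] turn 0.0007 | q6 then -19.0 pos [635.2  -6.8 160.8] rot [179.9   0.  102.6] f [ 0.9 -0.4 -0.9] op 0.689
```

View pics/side8.png

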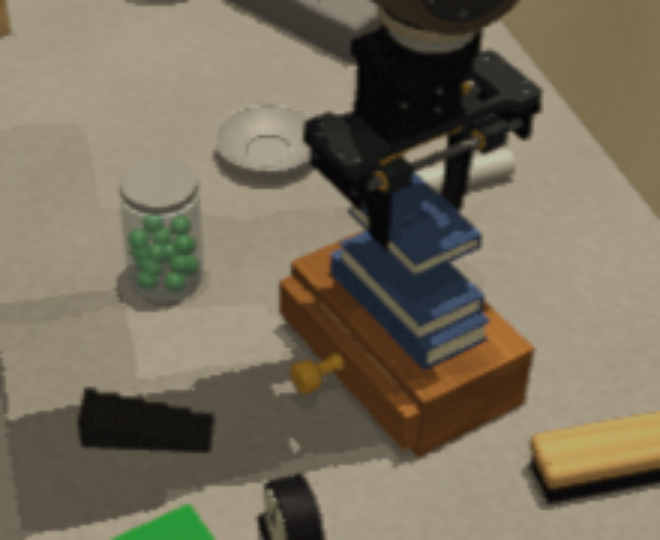

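```bash
python3 -m pendant '[[[0.5,0,0,0.012,0],[0.5,0,0,0.024,0],[0.5,0,0,0.033,0],[0.5,0,0,0.039,0],[0.5,0,0,0.0415,0],[0.5,0,0,0.0418,0],[0.5,0,0,0.0418,0],[0.5,0,0,0.0418,0]]]'
python3 -m pendant '[[[0.8,0,0,0,0],[0.9,0,0,0,0],[0.9,0,0,0,0],[0.9,0,0,0,0],[0.9,0,0,-0.02,0],[0.95,0,0,-0.05,0],[1,0,0,-0.08,0],[1,0,0,-0.12,0]]]'
python3 -m pendant '[[[1,0.04,0,0,0],[1,0.085,-0.02,0,0],[1,0.13,-0.04,0,0],[1,0.175,-0.06,0,0],[1,0.22,-0.08,0,0],[1,0.265,-0.1,0,0],[1,0.3,-0.12,0,0],[1,0.33,-0.13,0,0]]]'
python3 - <<'E'
from h import *
from scipy.spatial.transform import Rotation
J={"small":((300,420,150,270),(225,345,120,240),BLUE,(122,140)),"med":((300,420,150,270),(225,345,120,240),BLUE,(104,121)),"large":((300,420,150,270),(225,345,120,240),BLUE,(85,103)),
"car":((385,450,345,420),(420,490,160,250),ANY,(10,50)),"box":((300,405,180,280),(230,335,140,225),ANY,(60,78)),
"dish":((280,335,145,190),(130,195,160,220),ANY,(8,40)),"jar":((250,295,165,225),(185,235,220,270),ANY,(100,130)),"clock":((295,340,270,320),(320,375,225,262),ANY,(25,90)),"torch":((330,400,160,195),(190,220,100,175),ANY,(10,40)),"brush":((390,465,250,290),(325,370,100,175),ANY,(20,50)),"doorstop":((235,300,240,280),(260,310,245,305),ANY,(8,45))}
S=env.read_camera("side");T=env.read_camera("top")
for k,(a,b,c,z) in J.items():
    for n,i,w in(("S",S,a),("T",T,b)):
        try: print(k,n,rect(seg(i,w,*c,z)))
        except Exception as e: print(k,n,e)
cv2.imwrite("pics/f.png",np.hstack([cv2.resize(S["image"][140:320,240:420],(400,400)),cv2.resize(T["image"][100:280,200:380],(400,400))]))
print(env.state()["t"])
E
```

```text
t: 28.1
eef_pos: [634.5, -6.9, 119.0]
tcp_rot: [-3.141, -0.0, 1.791]
ft_force: [-4.9, 0.6, 11.5]
opening: 0.69
t: 28.9
eef_pos: [634.4, -6.9, 238.1]
tcp_rot: [-3.139, -0.001, 1.791]
ft_force: [1.0, 0.3, -0.5]
opening: 0.997
t: 29.7
eef_pos: [433.9, 288.1, 238.3]
tcp_rot: [-3.142, -0.0, 1.792]
ft_force: [-0.6, 0.0, -0.2]
opening: 1.002
small S {'c': (633.7, -7.5), 'L': 96.5, 'W': 66.7, 'deg': -77.8, 'n': 649, 'z': [126.9, 129.7, 132.3]}
small T {'c': (632.9, -7.5), 'L': 97.4, 'W': 64.5, 'deg': -77.4, 'n': 983, 'z': [125.4, 130.6, 135.7]}
med S {'c': (646.9, -57.4), 'L': 67.2, 'W': 15.9, 'deg': 13.0, 'n': 107, 'z': [111.4, 113.9, 117.1]}
med T {'c': (645.4, -59.6), 'L': 62.7, 'W': 14.0, 'deg': 9.2, 'n': 113, 'z': [109.3, 114.7, 119.8]}
large S {'c': (612.2, -23.6), 'L': 149.9, 'W': 59.2, 'deg': -53.4, 'n': 192, 'z': [85.6, 92.7, 96.3]}
large T {'c': (618.6, 53.8), 'L': 61.8, 'W': 11.2, 'deg': 17.2, 'n': 85, 'z': [90.0, 95.1, 99.5]}
car S {'c': (571.4, -446.2), 'L': 90.8, 'W': 43.3, 'deg': -1.5, 'n': 934, 'z': [14.6, 24.7, 38.5]}
car T {'c': (571.9, -444.9), 'L': 91.9, 'W': 42.6, 'deg':
[... 767 characters left out ...]
3, -170.0), 'L': 64.2, 'W': 32.3, 'deg': -89.9, 'n': 346, 'z': [42.8, 70.9, 79.1]}
torch S {'c': (761.0, 194.8), 'L': 158.3, 'W': 29.6, 'deg': 1.6, 'n': 438, 'z': [12.7, 23.2, 29.0]}
torch T {'c': (760.3, 197.5), 'L': 158.6, 'W': 29.8, 'deg': 1.4, 'n': 630, 'z': [15.7, 25.8, 32.8]}
brush S {'c': (755.9, -185.6), 'L': 149.8, 'W': 52.7, 'deg': -7.3, 'n': 1113, 'z': [27.1, 38.6, 42.1]}
brush T {'c': (756.0, -183.9), 'L': 150.9, 'W': 50.1, 'deg': -6.6, 'n': 1053, 'z': [33.4, 40.3, 46.1]}
doorstop S {'c': (393.5, -11.0), 'L': 99.8, 'W': 46.8, 'deg': -22.3, 'n': 573, 'z': [9.7, 19.7, 32.3]}
doorstop T {'c': (398.0, -10.9), 'L': 109.5, 'W': 44.6, 'deg': -24.0, 'n': 604, 'z': [9.8, 21.4, 34.0]}
29.8
```

View pics/f.png

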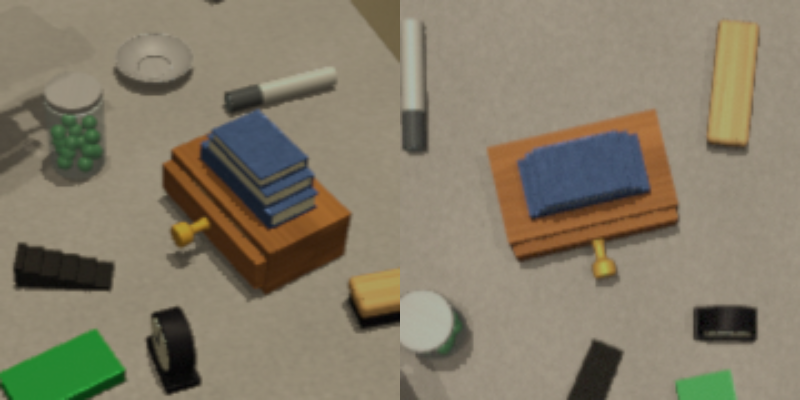

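```bash
python3 -c "
from cell import env; print(env.job_done())"
```

```text
the job is handed in; nothing more can be done
None
```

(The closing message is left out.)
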